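# Change over the gas rings at the snack stall

### The arm

A 6-joint arm with a two-finger parallel gripper is mounted at the origin on the work surface. World frame = base frame: x ahead of the robot, y to its left, z up, the work surface at z = 0. Lengths are in m, angles in rad, forces in N, time in s.
With the tool pointing down it reaches from about 0.375 to 0.9 m from the base axis. Payload 3.1 kg.
Tool frame: the origin (TCP) lies at the very end of the fingers, on their centre line; the grasp point (between the pads) lies 19 mm behind it (manip.grasp_offset is the distance from the TCP to the grasp point, in m); x points along the fingers, z is the direction in which the jaws open and shut, and the axes are right-handed (so a half turn about x gives the same grasp; the last joint's range is limited). The gripper opens to 85 mm and grips with 20 to 120 N. Pads are 22 mm wide; open, the fingers measure 114 mm over their backs; the gripper's body (76 mm by 85 mm) begins 54 mm behind the grasp point. The pads swing forward as they close: fully open they stand 13 mm farther back than shut.
Start: joints at [1.095, 0.527, 1.433, -0, 1.181, -0.178], TCP at [0.183, 0.598, 0.209] pointing down, gripper open.
Joint ranges: [-3.08, 3.08], [-0.75, 2.2], [0.22, 2.44], [-1.43, 4.57], [0, 2.65], [-2.85, 2.85]. Speed limits (rad/s): [2.79, 2.79, 3.14, 3.14, 3.14, 3.14].

### API

Orientations are given as a unit quaternion [x, y, z, w].
In Python, from station import manip gives the robot as it stands.
- The arm moves only by the tool send_rows, never from a script. Its argument "steps" is a list that holds one entry, the list of rows, each a list of 5 numbers: the closure, from 0 (fully open) to 1 (shut), then the shift along the world's x, y, z in m, then the turn about the world's z in rad. A call has 1 to 8 rows; each row is the pose to reach, as a shift and turn from the pose commanded when the call began; what a row does not reach only later rows make up. A row lasts 1/8 s, in which the tool goes at most 62.5 mm and 10.7 degrees, less where a joint would pass 70% of its speed; a pose out of reach is approached as far as the arm can. A call with a gripper value outside its range is refused whole. The fingers move at their own pace and stop on an object; "grip_force" is the grip in N (left out, the last holds). Time passes only in rows, so rows that repeat a pose let the fingers close. It gives the time, the measured TCP pose, the force and the opening at its end, in the units of the state.
- manip.sense(): the state, without advancing time (a new reading comes with each control period).
- manip.snapshot(name): name is "scene" or "top"; returns the picture (400x640x3 uint8, red, green, blue); there is no depth.
- manip.camera_params(name): a dict with "fx", "fy", "cx", "cy" (pixels), "T" (4x4, takes a point from camera to world coordinates). Camera axes: x right, y down, z forward; pixel columns grow to the right and rows downward; lengths in m; the calibration is good to about 2 mm. A picture is of the moment at which its call begins. camera_params takes no time and is no camera call.
- manip.sign_off(): hands the job in, once; it reports no verdict.
The state is a dict: "t": time; "q": joint angles; "qd": joint speeds; "tau": joint torques, N m; "tcp_pos": TCP position; "tool_rot": TCP orientation; "force": force on the tool from outside, world axes, zero at the start; "ft_torque": the same for the moment, N m; "finger_gap": opening from 0.0 (shut) to 1.0 (fully open).
Only numpy, scipy, OpenCV 4.12 (cv2) and the standard library are available. Lean on these libraries where they do the work, as an engineer would, in place of code of your own. Each camera call takes 0.05 s, during which the arm holds its last target.

### The job

One gas ring has been left on with nothing standing on it. Turn its cock fully shut first, and only then turn the cock of the ring under the red lidded pot fully open. Leave the cock of the ring under the black pan shut, and do not shift the pot or the pan or knock over a shaker.

Things in the scene. Friction and masses are not known exactly. Their poses are not given: they have to be found in the camera images.
- lever_a (a joint): handle of gas cock a, 0 to 1.571 rad between two hard stops. 0 = fully SHUT: handle square across the grey gas pipe, pointing to the robot's right when it looks from the cock to the ring; 1.571 = fully OPEN: handle in line with the pipe, pointing from the stem to the ring. It turns about a vertical axis through point stem_a, anticlockwise seen from above to open; stiff (about 0.25 N m, some 4 N at the grip) and stays where it is left
- stem_a (a point): cock a: point on the vertical turning axis at the handle's mid height, 94 mm above the table. The direction from here to ring_a is the line of the gas pipe (pipe 20 mm thick, axis 40 mm above the table). Fixed
- lever_a_grip (a point): point on the handle of cock a, 70 mm out from its stem at mid height. Yellow straight sleeve 70 mm long (35 to 105 mm from the stem), 20 mm wide, 14 mm high, nothing beneath it for 35 mm, gripped or pushed from above; moves with the handle
- ring_a (a point): gas ring a, the one fed by cock a: centre of its four-armed pan support, at the support's top, 70 mm above the table, 215 mm from stem_a. Fixed; which of the three rings is at the left, middle or right of the row changes
- lever_b (a joint): handle of gas cock b, 0 to 1.571 rad between two hard stops. 0 = fully SHUT: handle square across the grey gas pipe, pointing to the robot's right when it looks from the cock to the ring; 1.571 = fully OPEN: handle in line with the pipe, pointing from the stem to the ring. It turns about a vertical axis through point stem_b, anticlockwise seen from above to open; stiff (about 0.25 N m, some 4 N at the grip) and stays where it is left
- stem_b (a point): cock b: point on the vertical turning axis at the handle's mid height, 94 mm above the table. The direction from here to ring_b is the line of the gas pipe (pipe 20 mm thick, axis 40 mm above the table). Fixed
- lever_b_grip (a point): point on the handle of cock b, 70 mm out from its stem at mid height. Yellow straight sleeve 70 mm long (35 to 105 mm from the stem), 20 mm wide, 14 mm high, nothing beneath it for 35 mm, gripped or pushed from above; moves with the handle
- ring_b (a point): gas ring b, the one fed by cock b: centre of its four-armed pan support, at the support's top, 70 mm above the table, 215 mm from stem_b. Fixed; which of the three rings is at the left, middle or right of the row changes
- lever_c (a joint): handle of gas cock c, 0 to 1.571 rad between two hard stops. 0 = fully SHUT: handle square across the grey gas pipe, pointing to the robot's right when it looks from the cock to the ring; 1.571 = fully OPEN: handle in line with the pipe, pointing from the stem to the ring. It turns about a vertical axis through point stem_c, anticlockwise seen from above to open; stiff (about 0.25 N m, some 4 N at the grip) and stays where it is left
- stem_c (a point): cock c: point on the vertical turning axis at the handle's mid height, 94 mm above the table. The direction from here to ring_c is the line of the gas pipe (pipe 20 mm thick, axis 40 mm above the table). Fixed
- lever_c_grip (a point): point on the handle of cock c, 70 mm out from its stem at mid height. Yellow straight sleeve 70 mm long (35 to 105 mm from the stem), 20 mm wide, 14 mm high, nothing beneath it for 35 mm, gripped or pushed from above; moves with the handle
- ring_c (a point): gas ring c, the one fed by cock c: centre of its four-armed pan support, at the support's top, 70 mm above the table, 215 mm from stem_c. Fixed; which of the three rings is at the left, middle or right of the row changes
- pot_center (a point): red pot with red steel-rimmed lid and two small ears, 144 mm across the body (180 over the ears), 99 mm high with its knob, standing centred on one ring; point on its axis 35 mm above its underside. Loose, heavy, not to be moved
- pan_center (a point): empty black shallow pan with two small ears, 148 mm across (184 over the ears), 35 mm high, standing centred on another ring; point on its axis 17 mm above its underside. Loose, not to be moved
- shaker_1: white shaker with steel cap, 44 mm across, 73 mm high, stands beside one of the cocks, on the side away from the shut handle. Loose bystander; origin at the centre of its underside, z axis up
- shaker_2: amber shaker with steel cap, 44 mm across, 73 mm high, stands beside another cock in the same way. Loose bystander; origin at the centre of its underside, z axis up
There are look-alikes about, which are no part of the job. Of the things that look like the part that bears pot_center, the larger one is meant. Leave any pink look-alike of the part that bears pan_center alone.

How it is judged:
By the outcome, as a careful person would: the job done as asked, in the order asked, and still so for the second after the job is handed in, with the robot touching nothing.
It also fails if it takes over 51 s, if anything falls off the work surface, if the arm or the gripper's body presses on something with over 40 N, if the wrist force passes 120 N, or if a joint passes its speed limit or range.

## Working session

There is one attempt and no reset: what is moved stays moved. The work goes in short steps, Python scripts to look and compute and a tool call to move; the robot and the scene stay as the last step left them, time stands still between calls to the robot, and variables do not carry over. Pictures are saved under pics/ and viewed, and the job is handed in when it is done.

Besides the shell and the picture viewer there is one more tool, called after ">>>" by a JSON object that holds its "fn" and its "kwargs", one argument or row to a line. send_rows: Moves the arm, as the interface text tells. Its arguments: {"type":"object","properties":{"steps":{"type":"array","items":{"type":"array","items":{"type":"array","items":{"type":"number"}}}},"grip_force":{"type":"number"}},"required":["steps"]}

```bash
mkdir -p pics; python3 - <<'E'
from station import manip
import cv2
for n in ("scene","top"):
    im=manip.snapshot(n); cv2.imwrite(f"pics/{n}0.png",im[:,:,::-1])
    p=manip.camera_params(n); print(n,p["fx"],p["fy"],p["cx"],p["cy"]); print(p["T"])
s=manip.sense(); print(s["t"],s["tcp_pos"],s["tool_rot"],s["finger_gap"])
E
```

```text
scene 453.25714876899957 453.25714876899957 323.3492194054816 199.82065567334084
[[-0.64188708  0.64801623 -0.40994627  1.13982222]
 [ 0.76671443  0.53444548 -0.35569231  0.48903409]
 [-0.01140046 -0.54262602 -0.83989704  1.13928998]
 [ 0.          0.          0.          1.        ]]
top 492.1091998827738 492.1091998827738 320.45180775984744 200.57535585686196
[[-0.01290995 -0.9827634   0.18441648  0.35003519]
 [-0.99979914  0.00985937 -0.0174493   0.05299857]
 [ 0.0153303  -0.1846047  -0.98269328  1.55425927]
 [ 0.          0.          0.          1.        ]]
0.1 [0.18243696 0.59705267 0.20853459] [-0.42089691  0.56904958  0.42026265  0.56780954] 0.9950520342060363
```

View pics/scene0.png

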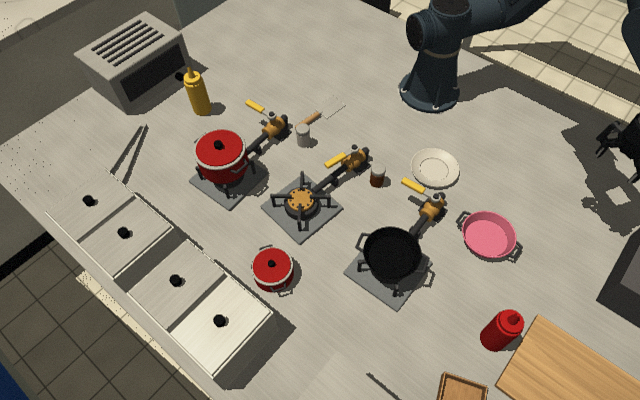

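View pics/top0.png

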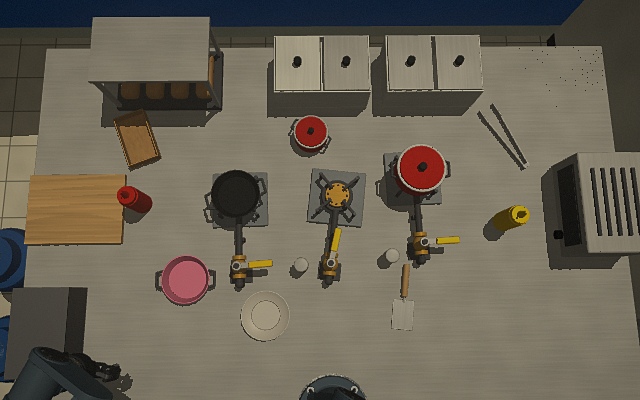

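The top view shows the empty middle ring, its handle near (336,240), in line with the pipe and so open. The red lidded pot is on the right ring, handle at (448,240), shut. The black pan is on the left, handle at (260,265), shut. The shakers are at (301,265) and (392,256). Next I'll measure positions.

```bash
cat > h.py <<'E'
import numpy as np, cv2
from station import manip
def ray(cam,u,v,z):
    p=manip.camera_params(cam);T=np.array(p["T"])
    d=T[:3,:3]@np.array([(u-p["cx"])/p["fx"],(v-p["cy"])/p["fy"],1]); o=T[:3,3]
    return (o+d*(z-o[2])/d[2])[:2]
def levers(cam,im,lo=0):
    hsv=cv2.cvtColor(im,cv2.COLOR_RGB2HSV)
    m=cv2.inRange(hsv,(23,150,120),(34,255,255))
    n,l,st,c=cv2.connectedComponentsWithStats(m)
    for i in range(1,n):
        if st[i,4]<40: continue
        ys,xs=np.where(l==i)
        P=np.array([ray(cam,x,y,0.101) for x,y in zip(xs,ys)])
        (cx,cy),(w,h),a=cv2.minAreaRect((P*1000).astype(np.float32))
        b=cv2.PCACompute2(P.astype(np.float32),None)[1][0]
        print(cam,"px",c[i].round(1),"area",st[i,4],"centre",P.mean(0).round(4),"rect",round(cx),round(cy),"size",round(w),round(h),"dir",b.round(3))
E
python3 - <<'E'
from h import *
for n in ("scene","top"):
    im=cv2.imread(f"pics/{n}0.png")[:,:,::-1].copy(); levers(n,im)
im=cv2.imread("pics/top0.png")[150:300,190:480]
cv2.imwrite("pics/topz.png",cv2.resize(im,None,fx=2.7,fy=2.7,interpolation=cv2.INTER_CUBIC))
im=cv2.imread("pics/scene0.png")[80:240,180:470]
cv2.imwrite("pics/scenez.png",cv2.resize(im,None,fx=2.7,fy=2.7,interpolation=cv2.INTER_CUBIC))
E
```

```text
scene px [190.7  77.5] area 55 centre [ 0.5427 -0.6005] rect 539 -601 size 41 48 dir [ 0.833 -0.553]
scene px [254.  104.7] area 58 centre [ 0.4981 -0.3497] rect 497 -350 size 13 62 dir [-0.062  0.998]
scene px [334.3 158.9] area 71 centre [ 0.5046 -0.0168] rect 504 -17 size 12 62 dir [ 0.978 -0.208]
scene px [412.5 184.1] area 87 centre [0.4355 0.2072] rect 436 207 size 13 64 dir [-0.078  0.997]
top px [520.1 213.8] area 179 centre [ 0.5763 -0.573 ] rect 576 -574 size 52 49 dir [0.842 0.539]
top px [335.7 239. ] area 114 centre [ 0.5065 -0.0166] rect 506 -16 size 16 66 dir [ 0.975 -0.22 ]
top px [447.9 239.7] area 114 centre [ 0.5005 -0.3501] rect 501 -351 size 17 65 dir [-0.059  0.998]
top px [260.1 263.4] area 115 centre [0.4374 0.2063] rect 437 207 size 16 65 dir [-0.081  0.997]
```

View pics/topz.png

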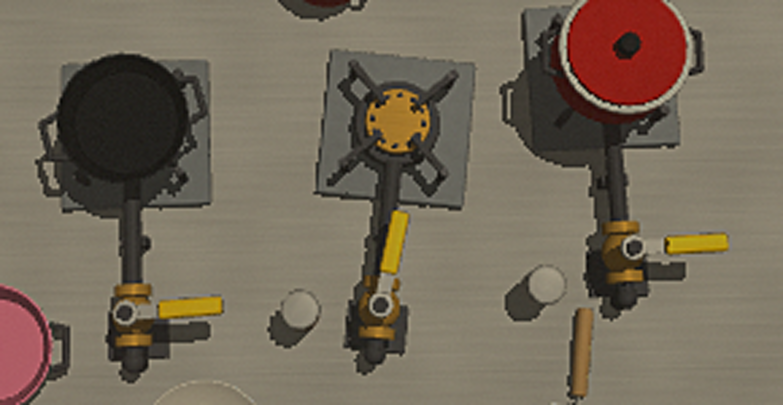

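View pics/scenez.png

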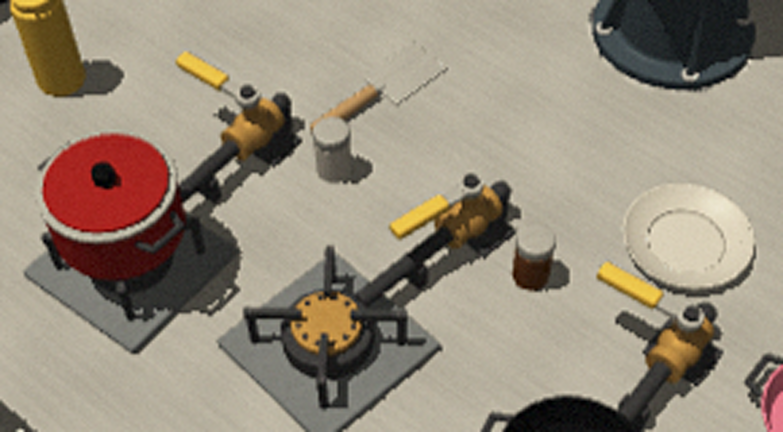

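```bash
python3 - <<'E'
from h import *
from scipy.spatial.transform import Rotation as R
s=manip.sense(); M=R.from_quat(s["tool_rot"]).as_matrix(); print("tool y",M[:,1].round(3),"z",M[:,2].round(3))
im=cv2.imread("pics/top0.png")[:,:,::-1].copy()
Z=lambda x,y:(190+(x+.5)/2.7-.5,150+(y+.5)/2.7-.5)
for n,sp,rp in(("b",(380,305),(398,122)),("c",(633,247),None),("pan",(124,313),None)):
    print(n,"stem top z.105",ray("top",*Z(*sp),.105).round(4), "ring", ray("top",*Z(*rp),.068).round(4) if rp else "")
print("scene stem b",ray("scene",180+472/2.7,80+182/2.7,.105),"ring b",ray("scene",180+327/2.7,80+315/2.7,.068))
print("scene stem c",ray("scene",180+249/2.7,80+95/2.7,.105))
print("pot lid knob top",ray("top",*Z(627,43),.165),"pan",ray("top",*Z(123,118),.1))
for p in((300,310),(547,284)): print("shaker",ray("top",*Z(*p),.073))
for nm,c,d in(("b",(.5055,-.0167),(.9765,-.214)),("c",(.4995,-.350),(.060,-.998))):
    c,d=np.array(c),np.array(d); print(nm,"stem from handle",(c-.07*d).round(4))
E
```

```text
tool y [-0.956  0.292  0.   ] z [ 0.292  0.956 -0.002]
b stem top z.105 [4.368e-01 4.000e-04] ring [ 0.6463 -0.0249]
c stem top z.105 [ 0.4967 -0.2781] ring 
pan stem top z.105 [0.4315 0.2772] ring 
scene stem b [0.435918   0.00473183] ring b [ 0.6488184 -0.0200038]
scene stem c [ 0.49656237 -0.27126146]
pot lid knob top [ 0.71169067 -0.26940238] pan [0.64750707 0.28316776]
shaker [0.43425602 0.08794574]
shaker [ 0.4597102  -0.18719356]
b stem from handle [ 0.4371 -0.0017]
c stem from handle [ 0.4953 -0.2801]
```

Both views agree to a few mm. Stem b is at (0.437, 0.000), its handle at about −12° and its shut direction at about −96°. Stem c is at (0.496, −0.279), its handle at about −87° and its open direction at about +3°. I'll push the handles with closed fingers, starting with a move towards cock b.

>>> {"fn": "send_rows", "kwargs": {
  "steps": [
    [[1,0.03,-0.054,0,-0.18],[1,0.06,-0.107,0,-0.36],[1,0.09,-0.16,0,-0.54],[1,0.12,-0.214,0,-0.72],[1,0.15,-0.267,0,-0.9],[1,0.18,-0.32,0,-1.08],[1,0.21,-0.374,0,-1.26],[1,0.24,-0.427,0,-1.44]]
  ],
  "grip_force": 40
}}

```text
t: 1.1
tcp_pos: [0.4233, 0.1688, 0.2093]
tool_rot: [0.061, 0.705, -0.061, 0.704]
force: [0.1, 0.6, 0.1]
finger_gap: -0.002
```

>>> {"fn": "send_rows", "kwargs": {
  "steps": [
    [[1,0.027,-0.048,0,-0.04],[1,0.054,-0.096,0,-0.04],[1,0.081,-0.144,0,-0.04],[1,0.081,-0.144,-0.05,-0.04],[1,0.081,-0.144,-0.1,-0.04],[1,0.081,-0.144,-0.122,-0.04],[1,0.081,-0.144,-0.122,-0.04]]
  ]
}}

```text
t: 1.98
tcp_pos: [0.502, 0.0268, 0.0856]
tool_rot: [0.073, 0.705, -0.073, 0.702]
force: [-0.4, 0.5, -0.6]
finger_gap: 0.001
```

```bash
python3 - <<'E'
from h import *
for n,(a,b,c,d) in (("top",(150,300,250,400)),):
    im=manip.snapshot(n)[:,:,::-1]; cv2.imwrite(f"pics/{n}1.png",cv2.resize(im[a:b,c:d],None,fx=4,fy=4,interpolation=cv2.INTER_CUBIC))
im=manip.snapshot("scene")[:,:,::-1]; cv2.imwrite("pics/scene1.png",cv2.resize(im[100:250,260:420],None,fx=4,fy=4,interpolation=cv2.INTER_CUBIC))
s=manip.sense();print(s["tcp_pos"],s["tool_rot"],s["force"])
E
```

```text
[0.5041602  0.02661974 0.08777428] [ 0.0726693   0.70318643 -0.07269275  0.70353663] [ 0.07771099 -0.64463066  0.97398561]
```

View pics/scene1.png

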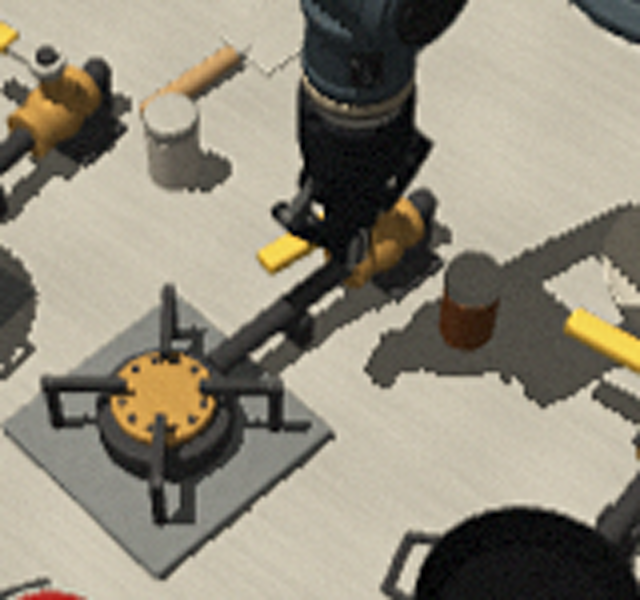

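View pics/top1.png

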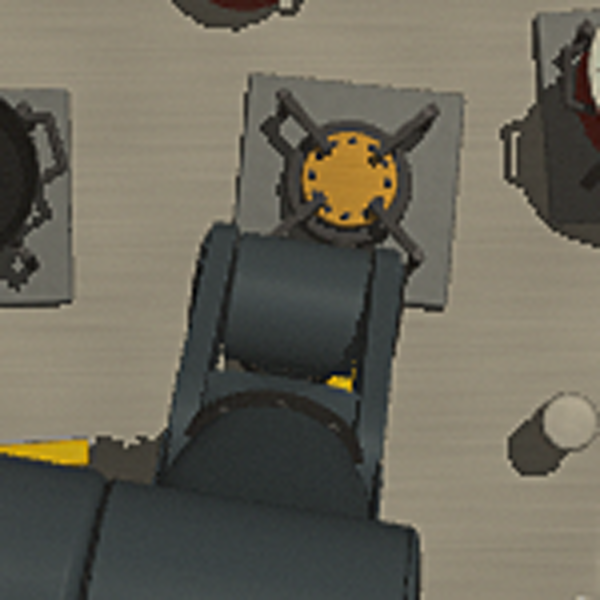

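The fingers are beside the handle at (330,245) in the scene crop, on the +y side, with nothing touched. Next I'll compute the arc.

```bash
cat >> h.py <<'E'
def arc(stem,start,angs,r,offs):
    for a,o in zip(angs,offs):
        t=np.radians(a); p=np.array(stem)+[r*np.cos(t)-o*np.sin(t), r*np.sin(t)+o*np.cos(t)]
        print(a,o,(p-start[:2]).round(4),"turn",round(np.radians(a-start[2]),3))
E
python3 - <<'E'
from h import *
arc((.4367,0),(.504,.0268,-12.4),[-12.4,-20,-30,-40,-50,-60,-70,-80,-90,-94,-96,-98,-100],.06,[.024]+[.021]*12)
E
```

```text
-12.4 0.024 [-0.0035 -0.0162] turn 0.0
-20 0.021 [-0.0037 -0.0276] turn -0.133
-30 0.021 [-0.0048 -0.0386] turn -0.307
-40 0.021 [-0.0078 -0.0493] turn -0.482
-50 0.021 [-0.0126 -0.0593] turn -0.656
-60 0.021 [-0.0191 -0.0683] turn -0.831
-70 0.021 [-0.027 -0.076] turn -1.005
-80 0.021 [-0.0362 -0.0822] turn -1.18
-90 0.021 [-0.0463 -0.0868] turn -1.354
-94 0.021 [-0.0505 -0.0881] turn -1.424
-96 0.021 [-0.0527 -0.0887] turn -1.459
-98 0.021 [-0.0549 -0.0891] turn -1.494
-100 0.021 [-0.057  -0.0895] turn -1.529
```

>>> {"fn": "send_rows", "kwargs": {
  "steps": [
    [[1,-0.0035,-0.016,0,0],[1,-0.0037,-0.0276,0,-0.13],[1,-0.0048,-0.0386,0,-0.307],[1,-0.0078,-0.0493,0,-0.482],[1,-0.0126,-0.0593,0,-0.656],[1,-0.019,-0.0683,0,-0.831]]
  ]
}}

```text
t: 2.82
tcp_pos: [0.4854, -0.0432, 0.0887]
tool_rot: [0.352, 0.612, -0.352, 0.614]
force: [0.3, -1.1, -0.8]
finger_gap: -0.001
```

```bash
python3 - <<'E'
from h import *
im=manip.snapshot("top")[:,:,::-1]; cv2.imwrite("pics/top2.png",cv2.resize(im[150:300,250:400],None,fx=4,fy=4,interpolation=cv2.INTER_CUBIC))
im=manip.snapshot("scene")[:,:,::-1]; levers("scene",im[:,:,::-1].copy());cv2.imwrite("pics/scene2.png",cv2.resize(im[100:250,260:420],None,fx=4,fy=4,interpolation=cv2.INTER_CUBIC))
s=manip.sense();print(s["tcp_pos"],s["force"])
E
```

```text
scene px [191.   77.5] area 71 centre [ 0.5419 -0.5998] rect 539 -601 size 42 51 dir [ 0.815 -0.58 ]
scene px [254.  104.7] area 73 centre [ 0.4981 -0.3499] rect 498 -350 size 16 62 dir [-0.044  0.999]
scene px [332.8 160. ] area 69 centre [ 0.5105 -0.0176] rect 510 -18 size 14 50 dir [ 0.973 -0.232]
scene px [412.8 184.3] area 107 centre [0.4353 0.2081] rect 435 208 size 16 64 dir [-0.064  0.998]
[ 0.48468446 -0.04315155  0.08856305] [ 0.4327732   0.47926166 -0.41862113]
```

View pics/scene2.png

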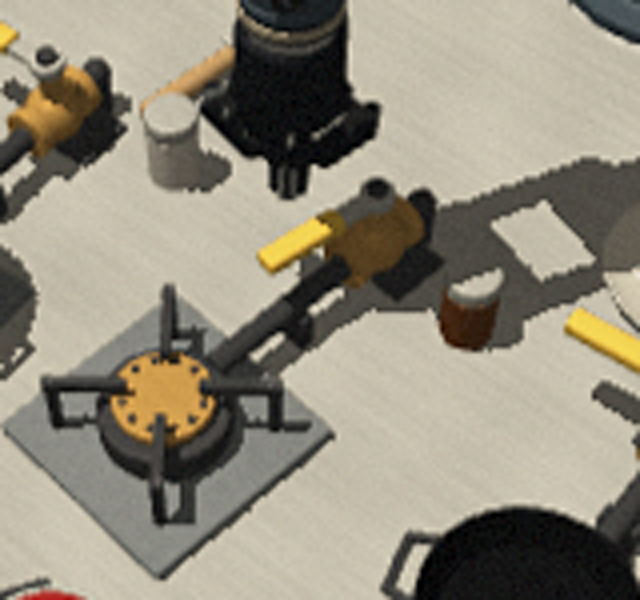

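View pics/top2.png

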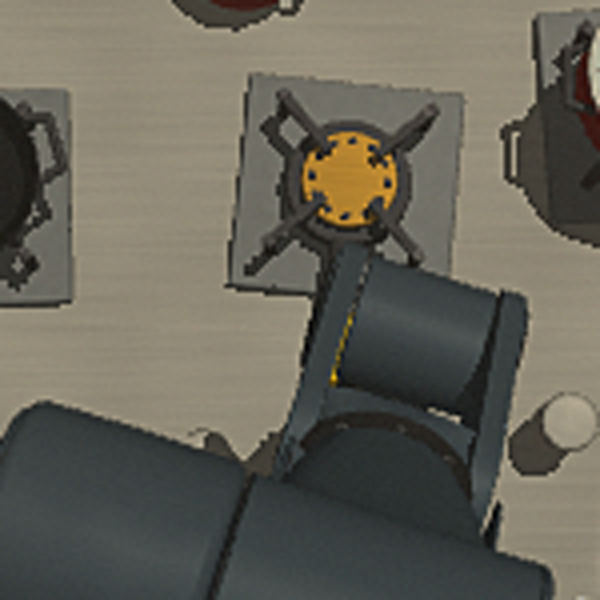

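The handle did not move: the sleeve is still at (295,245) in the scene crop, while the fingers are now on its −y side, so they went over it. I'll check where the fingertip really is.

```bash
python3 - <<'E'
from h import *
s=manip.sense()
p=manip.camera_params("scene");T=np.linalg.inv(np.array(p["T"]))
for z in (0,.02,.04):
    c=T@np.r_[np.array(s["tcp_pos"])+[0,0,z],1]; u=p["fx"]*c[0]/c[2]+p["cx"],p["fy"]*c[1]/c[2]+p["cy"]
    print(z,np.round(u,1),"crop",np.round([(u[0]-260)*4,(u[1]-100)*4]))
for P in((.5055,-.0167,.101),(.4367,0,.105),(.4367,0,.0)):
    c=T@np.r_[P,1]; u=p["fx"]*c[0]/c[2]+p["cx"],p["fy"]*c[1]/c[2]+p["cy"]; print(P,np.round([(u[0]-260)*4,(u[1]-100)*4]))
E
```

```text
0 [331.6 152.9] crop [286. 212.]
0.02 [331.7 148.6] crop [287. 194.]
0.04 [331.7 144.1] crop [287. 177.]
(0.5055, -0.0167, 0.101) [297. 236.]
(0.4367, 0, 0.105) [374. 187.]
(0.4367, 0, 0.0) [368. 273.]
```

The visible fingertip sits about 20 mm higher than the TCP reading when the jaws are shut, at about 0.108 m. I'll go back over the handle and come down 22 mm lower.

>>> {"fn": "send_rows", "kwargs": {
  "steps": [
    [[1,0,0,0.03,0.1],[1,0.002,0.02,0.03,0.28],[1,0.01,0.04,0.03,0.46],[1,0.015,0.06,0.03,0.64],[1,0.019,0.068,0.03,0.82],[1,0.019,0.068,0,0.831],[1,0.019,0.068,-0.022,0.831],[1,0.019,0.068,-0.022,0.831]]
  ]
}}

```text
t: 3.92
tcp_pos: [0.503, 0.0264, 0.0649]
tool_rot: [0.072, 0.704, -0.072, 0.703]
force: [-0.5, 0.8, -0.2]
finger_gap: 0.001
```

```bash
python3 - <<'E'
from h import *
im=manip.snapshot("scene")[:,:,::-1]; levers("scene",im[:,:,::-1].copy());cv2.imwrite("pics/scene3.png",cv2.resize(im[100:250,260:420],None,fx=4,fy=4,interpolation=cv2.INTER_CUBIC))
s=manip.sense();print(s["tcp_pos"],s["force"])
E
```

```text
scene px [190.9  77.5] area 72 centre [ 0.542  -0.6002] rect 539 -601 size 42 50 dir [ 0.782 -0.623]
scene px [254.  104.8] area 73 centre [ 0.4981 -0.3496] rect 498 -350 size 16 62 dir [-0.037  0.999]
scene px [412.9 184.3] area 107 centre [0.4352 0.2084] rect 435 208 size 16 64 dir [-0.067  0.998]
[0.50382842 0.02625027 0.06566719] [1.06934818 0.65394153 0.9114569 ]
```

View pics/scene3.png

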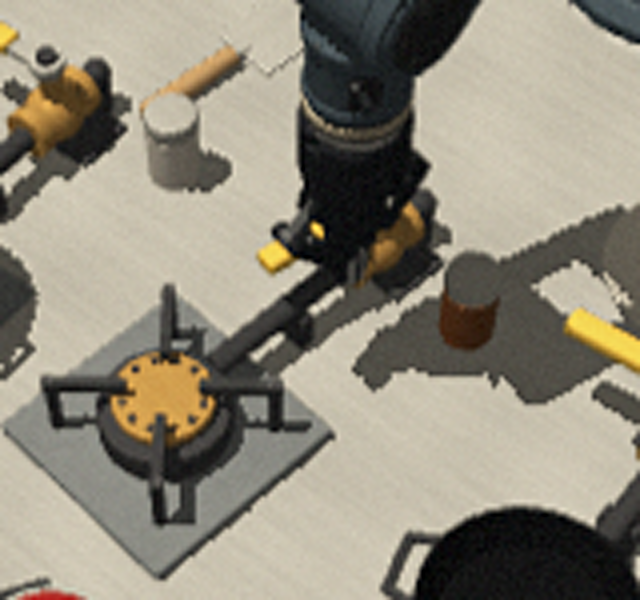

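>>> {"fn": "send_rows", "kwargs": {
  "steps": [
    [[1,-0.0035,-0.016,0,0],[1,-0.0037,-0.0276,0,-0.13],[1,-0.0048,-0.0386,0,-0.307],[1,-0.0078,-0.0493,0,-0.482]]
  ]
}}

```text
t: 4.47
tcp_pos: [0.4965, -0.0231, 0.0665]
tool_rot: [0.242, 0.664, -0.24, 0.665]
force: [1.0, 6.0, 1.0]
finger_gap: -0.003
```

```bash
python3 - <<'E'
from h import *
im=manip.snapshot("scene")[:,:,::-1]; levers("scene",im[:,:,::-1].copy());cv2.imwrite("pics/scene4.png",cv2.resize(im[100:250,260:420],None,fx=4,fy=4,interpolation=cv2.INTER_CUBIC))
s=manip.sense();print(s["tcp_pos"],s["force"])
E
```

```text
scene px [191.   77.5] area 72 centre [ 0.542 -0.6  ] rect 539 -601 size 42 51 dir [ 0.811 -0.585]
scene px [254.  104.8] area 73 centre [ 0.4982 -0.3495] rect 498 -350 size 16 62 dir [-0.048  0.999]
scene px [412.8 184.2] area 109 centre [0.4352 0.2081] rect 435 208 size 16 65 dir [-0.065  0.998]
[ 0.49592948 -0.02419688  0.06648641] [0.06038162 3.03035389 1.06189735]
```

View pics/scene4.png

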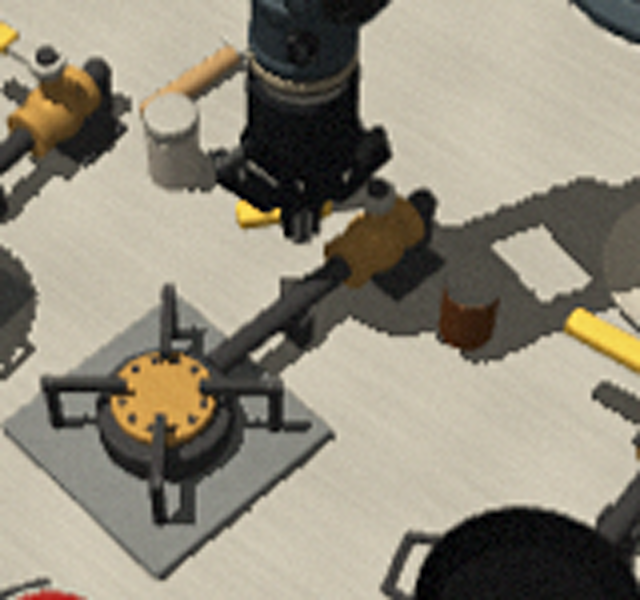

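The handle is now turning with the fingers; the reaction is about 3–6 N. I'll continue.

>>> {"fn": "send_rows", "kwargs": {
  "steps": [
    [[1,-0.0048,-0.01,0,-0.174],[1,-0.0113,-0.019,0,-0.349],[1,-0.0192,-0.0267,0,-0.523],[1,-0.0284,-0.0329,0,-0.698],[1,-0.0385,-0.0375,0,-0.872],[1,-0.0427,-0.0388,0,-0.942],[1,-0.0427,-0.0388,0,-0.942]]
  ]
}}

```text
t: 5.4
tcp_pos: [0.4548, -0.063, 0.0664]
tool_rot: [0.515, 0.484, -0.513, 0.487]
force: [2.9, 0.3, 1.5]
finger_gap: -0.001
```

```bash
python3 - <<'E'
from h import *
im=manip.snapshot("scene")[:,:,::-1]; levers("scene",im[:,:,::-1].copy());cv2.imwrite("pics/scene5.png",cv2.resize(im[100:250,260:420],None,fx=4,fy=4,interpolation=cv2.INTER_CUBIC))
s=manip.sense();print(s["tcp_pos"],s["force"])
E
```

```text
scene px [191.   77.5] area 71 centre [ 0.5419 -0.5998] rect 539 -601 size 42 51 dir [ 0.815 -0.58 ]
scene px [254.1 104.7] area 72 centre [ 0.4979 -0.3496] rect 498 -350 size 15 62 dir [-0.037  0.999]
scene px [412.9 184.3] area 108 centre [0.4352 0.2084] rect 435 208 size 16 64 dir [-0.067  0.998]
[ 0.45481834 -0.06299668  0.06639008] [ 1.22809554 -0.33677155  0.98153887]
```

View pics/scene5.png

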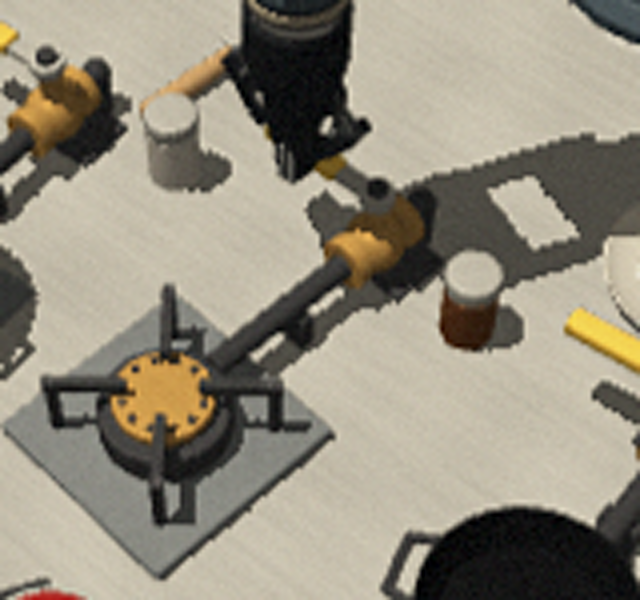

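The handle is nearly shut. I'll creep 1 mm per row towards −x until the stop shows in the force.

>>> {"fn": "send_rows", "kwargs": {
  "steps": [
    [[1,-0.001,0,0,0],[1,-0.002,0,0,0],[1,-0.003,0,0,0]]
  ]
}}

```text
t: 5.82
tcp_pos: [0.4521, -0.0628, 0.0659]
tool_rot: [0.515, 0.484, -0.514, 0.487]
force: [4.6, -2.5, 3.2]
finger_gap: -0.001
```

>>> {"fn": "send_rows", "kwargs": {
  "steps": [
    [[1,-0.001,0,0,-0.01],[1,-0.002,0,0,-0.02],[1,-0.003,0,0,-0.03],[1,-0.003,0,0,-0.03]]
  ]
}}

```text
t: 6.32
tcp_pos: [0.4496, -0.0633, 0.0659]
tool_rot: [0.522, 0.476, -0.521, 0.479]
force: [4.9, -3.6, 3.0]
finger_gap: 0.002
```

>>> {"fn": "send_rows", "kwargs": {
  "steps": [
    [[1,-0.001,0,0,0],[1,-0.002,0,0,0],[1,-0.002,0,0,0]]
  ]
}}

```text
t: 6.7
tcp_pos: [0.4497, -0.0634, 0.066]
tool_rot: [0.523, 0.474, -0.52, 0.48]
force: [8.2, -2.7, 1.3]
finger_gap: -0.003
```

>>> {"fn": "send_rows", "kwargs": {
  "steps": [
    [[1,-0.002,0,0,0],[1,-0.003,0,0,0],[1,-0.003,0,0,0]]
  ]
}}

```text
t: 7.08
tcp_pos: [0.4497, -0.0636, 0.0662]
tool_rot: [0.525, 0.472, -0.519, 0.481]
force: [14.1, 2.1, -2.8]
finger_gap: 0.002
```

The TCP has stalled at x=0.4497 while the force rose to 14 N, so the stop is reached. I'll back off, lift and look.

>>> {"fn": "send_rows", "kwargs": {
  "steps": [
    [[1,0.03,0,0,0],[1,0.04,0,0.05,0],[1,0.03,-0.05,0.1,0.05],[1,0.025,-0.11,0.12,0.1],[1,0.02,-0.17,0.12,0.15],[1,0.018,-0.23,0.12,0.15],[1,0.0165,-0.28,0.12,0.15],[1,0.0165,-0.28,0.12,0.15]]
  ]
}}

```text
t: 8.07
tcp_pos: [0.4568, -0.3442, 0.184]
tool_rot: [0.485, 0.515, -0.486, 0.513]
force: [-0.3, 1.1, -0.2]
finger_gap: -0.0
```

```bash
python3 - <<'E'
from h import *
for n in("scene","top"):
    im=manip.snapshot(n); levers(n,im); cv2.imwrite(f"pics/{n}6.png",im[:,:,::-1])
s=manip.sense();print(s["tcp_pos"],s["force"])
E
```

```text
scene px [191.   77.5] area 62 centre [ 0.5419 -0.6001] rect 538 -601 size 41 50 dir [ 0.815 -0.58 ]
scene px [254.  104.7] area 66 centre [ 0.4981 -0.35  ] rect 498 -350 size 15 62 dir [-0.044  0.999]
scene px [337.3 134.6] area 78 centre [ 0.4275 -0.0681] rect 427 -69 size 61 15 dir [0.12  0.993]
scene px [412.7 184.2] area 102 centre [0.4351 0.2077] rect 435 207 size 15 64 dir [-0.065  0.998]
top px [520.  213.9] area 185 centre [ 0.5761 -0.5726] rect 576 -574 size 51 52 dir [0.903 0.429]
top px [447.1 239.7] area 108 centre [ 0.5006 -0.3479] rect 501 -349 size 16 64 dir [-0.086  0.996]
top px [259.7 263.3] area 112 centre [0.4377 0.2075] rect 438 207 size 15 65 dir [-0.072  0.997]
top px [354.5 264.8] area 118 centre [ 0.4298 -0.0704] rect 430 -71 size 65 16 dir [0.108 0.994]
[ 0.45666784 -0.33985629  0.18384179] [ 0.58562577  0.52810713 -0.32060004]
```

View pics/scene6.png

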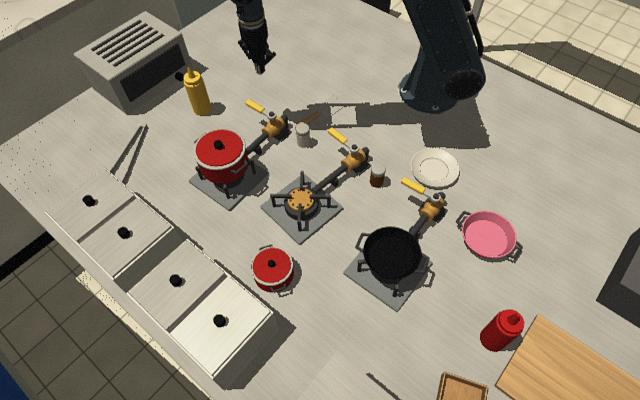

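View pics/top6.png

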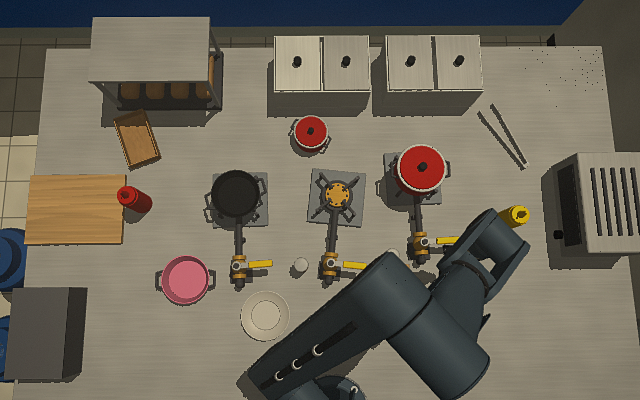

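Handle b is now at about −96.5°, square to its pipe, and everything else is undisturbed. Next I'll go down behind handle c.

>>> {"fn": "send_rows", "kwargs": {
  "steps": [
    [[1,0,0,-0.06,0],[1,0,0,-0.1,0],[1,0,0,-0.12,0],[1,0,0,-0.12,0]]
  ]
}}

```text
t: 8.68
tcp_pos: [0.457, -0.3377, 0.0635]
tool_rot: [0.484, 0.518, -0.484, 0.513]
force: [-0.2, 0.0, 0.5]
finger_gap: -0.002
```

```bash
python3 - <<'E'
from h import *
s=manip.sense();print(s["tcp_pos"],s["force"])
im=manip.snapshot("scene"); levers("scene",im); cv2.imwrite("pics/scene7.png",cv2.resize(im[40:240,150:350,::-1],None,fx=3,fy=3,interpolation=cv2.INTER_CUBIC))
arc((.496,-.279),(.459,-.341,-87),[-87,-80,-70,-60,-50,-40,-30,-20,-10,0,2,4],.06,[-.024]+[-.021]*12)
E
```

```text
[ 0.45699942 -0.33768815  0.06350549] [-0.23209704  0.00064822  0.4558771 ]
scene px [190.9  77.5] area 65 centre [ 0.5422 -0.6003] rect 539 -601 size 41 51 dir [ 0.775 -0.632]
scene px [254.2 104.8] area 67 centre [ 0.4979 -0.3489] rect 497 -350 size 15 62 dir [-0.039  0.999]
scene px [337.3 134.7] area 79 centre [ 0.4276 -0.0681] rect 427 -69 size 61 15 dir [0.111 0.994]
scene px [412.8 184.2] area 106 centre [0.435  0.2079] rect 435 207 size 15 64 dir [-0.065  0.998]
-87 -0.024 [0.0162 0.0008] turn 0.0
-80 -0.021 [ 0.0267 -0.0007] turn 0.122
-70 -0.021 [ 0.0378 -0.0016] turn 0.297
-60 -0.021 [ 0.0488 -0.0005] turn 0.471
-50 -0.021 [0.0595 0.0025] turn 0.646
-40 -0.021 [0.0695 0.0073] turn 0.82
-30 -0.021 [0.0785 0.0138] turn 0.995
-20 -0.021 [0.0862 0.0217] turn 1.169
-10 -0.021 [0.0924 0.0309] turn 1.344
0 -0.021 [0.097 0.041] turn 1.518
2 -0.021 [0.0977 0.0431] turn 1.553
4 -0.021 [0.0983 0.0452] turn 1.588
```

View pics/scene7.png

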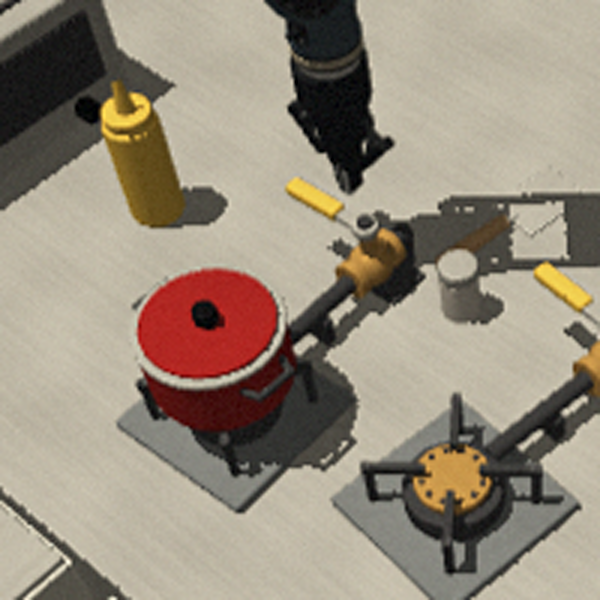

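>>> {"fn": "send_rows", "kwargs": {
  "steps": [
    [[1,0.016,0.001,0,0],[1,0.0267,-0.0007,0,0.122],[1,0.0378,-0.0016,0,0.297],[1,0.0488,-0.0005,0,0.471],[1,0.0595,0.0025,0,0.646],[1,0.0695,0.0073,0,0.82]]
  ]
}}

```text
t: 9.48
tcp_pos: [0.5276, -0.3341, 0.0666]
tool_rot: [0.236, 0.667, -0.237, 0.665]
force: [-5.7, -0.8, 1.2]
finger_gap: 0.003
```

```bash
python3 - <<'E'
from h import *
s=manip.sense();print(s["tcp_pos"],s["force"])
im=manip.snapshot("scene"); levers("scene",im); cv2.imwrite("pics/scene8.png",cv2.resize(im[40:240,150:350,::-1],None,fx=3,fy=3,interpolation=cv2.INTER_CUBIC))
E
```

```text
[ 0.52759725 -0.33412187  0.06659856] [-5.74826587 -0.79256902  1.23678787]
scene px [190.9  77.5] area 69 centre [ 0.5422 -0.6001] rect 539 -601 size 42 51 dir [ 0.814 -0.581]
scene px [246.9 118.1] area 41 centre [ 0.5527 -0.3266] rect 552 -326 size 12 46 dir [ 0.759 -0.651]
scene px [337.1 134.6] area 76 centre [ 0.4279 -0.0687] rect 427 -69 size 61 15 dir [0.115 0.993]
scene px [412.8 184.3] area 107 centre [0.4352 0.2083] rect 435 208 size 16 64 dir [-0.065  0.998]
```

View pics/scene8.png

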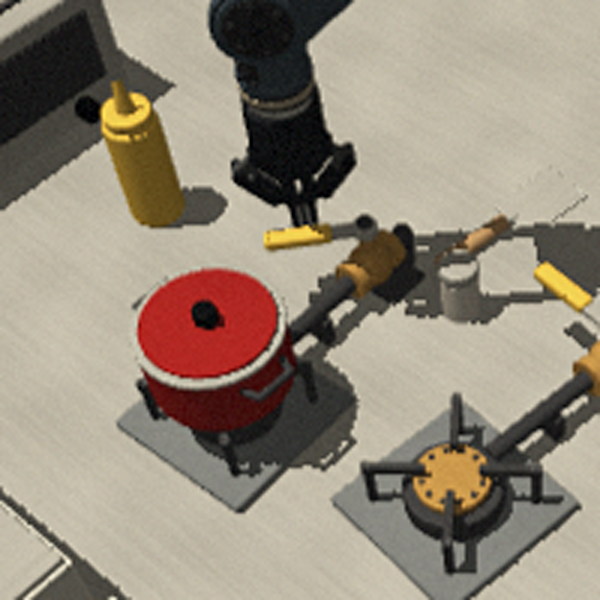

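>>> {"fn": "send_rows", "kwargs": {
  "steps": [
    [[1,0.008,0.0065,0,0.175],[1,0.0147,0.0144,0,0.349],[1,0.0199,0.0236,0,0.524],[1,0.0235,0.0337,0,0.698],[1,0.0235,0.0337,0,0.698]]
  ]
}}

```text
t: 10.15
tcp_pos: [0.5546, -0.3019, 0.0671]
tool_rot: [-0.004, 0.705, 0.001, 0.709]
force: [2.3, -2.5, 0.5]
finger_gap: -0.002
```

```bash
python3 - <<'E'
from h import *
s=manip.sense();print(s["tcp_pos"],s["force"])
im=manip.snapshot("scene"); levers("scene",im); cv2.imwrite("pics/scene9.png",cv2.resize(im[40:240,150:350,::-1],None,fx=3,fy=3,interpolation=cv2.INTER_CUBIC))
E
```

```text
[ 0.55464349 -0.30186316  0.06708396] [ 2.30156951 -2.50333873  0.53504774]
scene px [190.9  77.5] area 70 centre [ 0.5422 -0.6   ] rect 539 -601 size 42 51 dir [ 0.814 -0.581]
scene px [337.  134.5] area 80 centre [ 0.4275 -0.0692] rect 427 -70 size 63 15 dir [0.125 0.992]
scene px [412.8 184.3] area 107 centre [0.4352 0.2083] rect 435 208 size 16 64 dir [-0.065  0.998]
```

View pics/scene9.png

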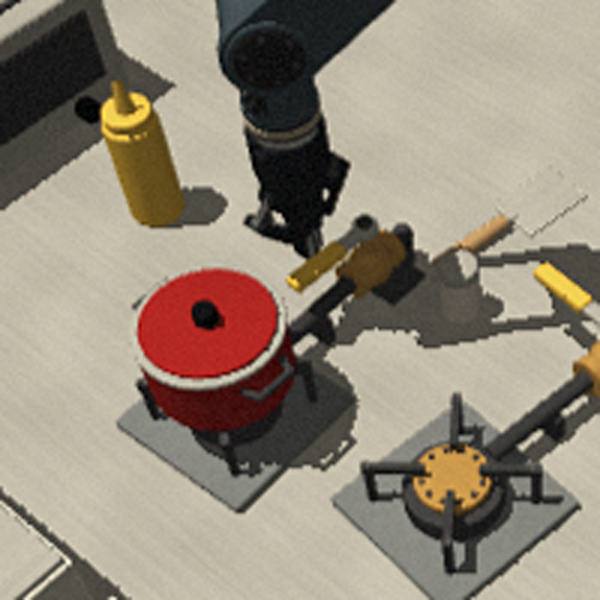

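Nearly in line with the pipe. I'll creep towards +y until it meets the stop.

>>> {"fn": "send_rows", "kwargs": {
  "steps": [
    [[1,0,0.001,0,0.02],[1,0,0.002,0,0.03],[1,0,0.003,0,0.04],[1,0,0.004,0,0.04],[1,0,0.004,0,0.04]]
  ]
}}

```text
t: 10.82
tcp_pos: [0.5543, -0.2991, 0.067]
tool_rot: [-0.018, 0.705, 0.015, 0.709]
force: [3.6, -4.4, 0.6]
finger_gap: -0.002
```

>>> {"fn": "send_rows", "kwargs": {
  "steps": [
    [[1,0,0.001,0,0],[1,0,0.002,0,0.01],[1,0,0.003,0,0.02],[1,0,0.003,0,0.02]]
  ]
}}

```text
t: 11.32
tcp_pos: [0.5547, -0.298, 0.0671]
tool_rot: [-0.026, 0.704, 0.021, 0.709]
force: [3.8, -7.9, -0.3]
finger_gap: -0.0
```

>>> {"fn": "send_rows", "kwargs": {
  "steps": [
    [[1,0,0.001,0,0],[1,0,0.002,0,0],[1,0,0.003,0,0],[1,0,0.003,0,0]]
  ]
}}

```text
t: 11.82
tcp_pos: [0.5548, -0.298, 0.0672]
tool_rot: [-0.028, 0.704, 0.019, 0.709]
force: [1.8, -13.8, -2.4]
finger_gap: -0.001
```

The TCP has stalled at y=−0.298 while the force rose to 14 N, so this stop is reached too. I'll back off, lift clear and check.

>>> {"fn": "send_rows", "kwargs": {
  "steps": [
    [[1,0,-0.03,0,0],[1,-0.01,-0.05,0.03,0],[1,-0.02,-0.06,0.09,0],[1,-0.04,-0.1,0.14,0],[1,-0.06,-0.15,0.18,0],[1,-0.08,-0.2,0.2,0],[1,-0.1,-0.25,0.2,0],[1,-0.1,-0.25,0.2,0]]
  ]
}}

```text
t: 12.82
tcp_pos: [0.4486, -0.5438, 0.2651]
tool_rot: [-0.021, 0.707, 0.022, 0.706]
force: [-0.5, -0.1, -0.5]
finger_gap: 0.0
```

```bash
python3 - <<'E'
from h import *
s=manip.sense();print(s["t"],s["tcp_pos"],s["force"])
for n in("scene","top"):
    im=manip.snapshot(n); levers(n,im); cv2.imwrite(f"pics/{n}10.png",im[:,:,::-1])
    a=cv2.imread(f"pics/{n}0.png"); d=cv2.absdiff(a,im[:,:,::-1].copy()).max(2)
    cv2.imwrite(f"pics/{n}diff.png",d)
E
```

```text
12.825 [ 0.44863853 -0.54376674  0.26510013] [-0.52559323 -0.05448092 -0.53549864]
scene px [190.9  77.6] area 65 centre [ 0.5423 -0.5998] rect 539 -601 size 41 51 dir [ 0.794 -0.608]
scene px [255.3 128.1] area 67 centre [ 0.5653 -0.2775] rect 565 -278 size 63 13 dir [0.999 0.043]
scene px [337.1 134.5] area 79 centre [ 0.4275 -0.069 ] rect 427 -70 size 63 15 dir [0.103 0.995]
scene px [412.7 184.1] area 99 centre [0.4351 0.2077] rect 435 207 size 15 64 dir [-0.065  0.998]
top px [422.2 217.7] area 113 centre [ 0.5674 -0.277 ] rect 567 -277 size 67 17 dir [0.999 0.039]
top px [520.1 213.7] area 181 centre [ 0.5766 -0.5731] rect 576 -574 size 52 49 dir [0.905 0.424]
top px [260.  263.2] area 110 centre [0.4378 0.2067] rect 438 207 size 15 65 dir [-0.078  0.997]
top px [354.7 264.8] area 118 centre [ 0.4298 -0.0708] rect 430 -71 size 65 16 dir [0.123 0.992]
```

View pics/top10.png

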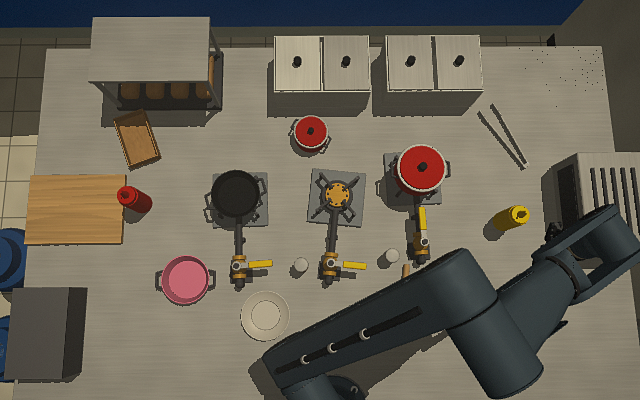

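View pics/scene10.png

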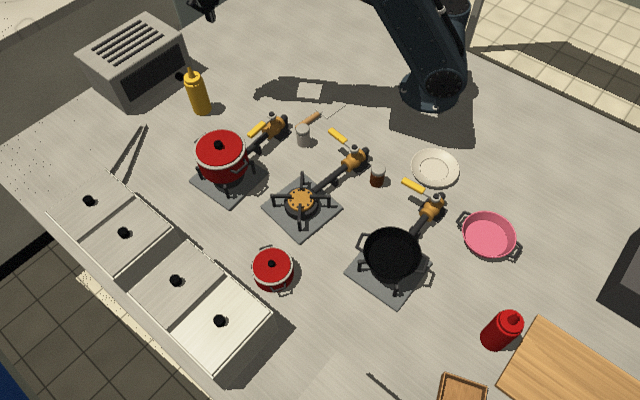

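View pics/scenediff.png

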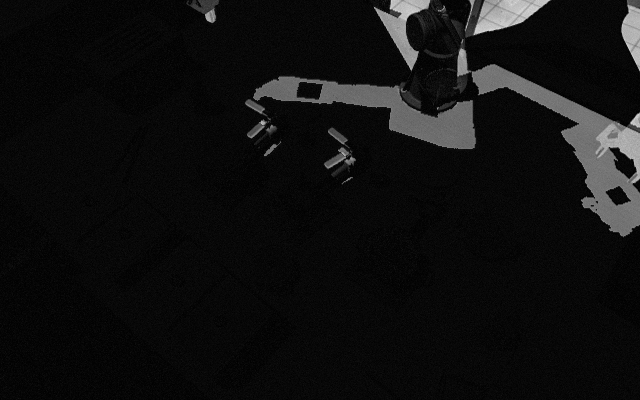

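The difference picture shows only the two handles (around (258,125) and (342,148)), the arm and its shadow changed. Handle c is at +2.4°, against a pipe direction of about 2.6°, and handle b is at −96.5°, shut. I'll hand in.

```bash
python3 -c "
from station import manip
manip.sign_off()"
```

```text
the job is handed in; nothing more can be done
```

I turned the cock of the empty middle ring fully shut first, then the cock of the ring under the red lidded pot fully open. I left the black pan's cock shut and handed the job in at about 13 s of the 51 s allowed.

- **At the stops:** each handle was pushed until the tool stopped moving and the force rose to about 14 N.
- **Final handle angles:** the middle handle is at about −96.5°, square to its pipe (pipe measured at −6°). The pot's handle is at about +2.4°, in line with its pipe at about 2.6°.
- **Nothing else moved:** comparing the scene camera's first and last pictures, only those two handles, the arm and its shadow changed. The pot, the pan and both shakers are where they were, and the tool is clear of everything.
- **One check failed along the way:** my first push went over the middle handle without moving it. With the jaws shut, the visible fingertips sit about 20 mm above the reported tool position. I repeated the push 22 mm lower and it worked.
- **One small disagreement:** the pan's handle measured about 3° off square to its pipe both before and after. I put this down to measurement error, as it was not touched.

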